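# Lock the focus of the bench inspection camera

### The job

On the camera with the orange lock ring, first slide the yellow post fully in towards the lens so that its fork holds the focus lever, then turn the orange knurled ring clockwise (seen from above) until its white stripe lines up with the red mark on the housing. The focus barrel must stay where it is while you do so; let go at the end and leave the black lock ring of the other camera as it is.

Things in the scene. Friction and masses are not known exactly. Their poses are not given: they have to be found in the camera images.
- ring_mid (a point): Centre of the orange knurled lock ring (upright axis, 50 mm wide, from 64 to 90 mm above the table), gripped across from above in any direction; a 32 mm barrel rises through it to 108 mm. 8 mm white stripe along its own -y, z up. Stiff (0.25 Nm), stays put; 43 to 69 degrees short of the mark at the start, stops lie well past it. If the lever is not held, the barrel is dragged round with it.
- red_mark (a point): Middle of the red mark, 8 x 20 mm, painted on top of the fixed grey camera housing (110 x 100 x 36 mm) that carries the orange ring, 38 mm from the ring's axis along the housing's -y. Its axes are the housing's: the stripe is in line when the -y axes of ring and mark agree.
- post_mid (a point): Grip of the yellow post of the holding fork: upright, 18 mm diameter, foot at 52 mm, this point at 72 mm, top at 90 mm above the table. Slides level, straight at the ring's axis; 2.5 N friction, stays put. 117 to 125 mm from that axis at the start, 90 mm at its stop (fully in). Its two tines (14 mm gap, on a 34 mm wide carriage) then straddle the lever, all below 52 mm and under the ring.
- focus_barrel (a joint): Angle in rad of the focus barrel in its housing, 0 at the start, growing clockwise from above. Its 8 mm wide steel lever sticks out of the collar below the ring towards the yellow post, 42 to 50 mm above the table, 62 mm from axis to end. Turns easily; the fork leaves it about 3 degrees of play.
- spare_tab (a point): White stripe on the black lock ring of the other, otherwise alike camera (grey post), 22 mm from that ring's axis and 90 mm above the table. A bystander: the black ring is not to be turned.

How it is judged:
On the way, in this order (a step that is already met when the one before it is completed fails the run):
1. the yellow post is slid in, so that the fork holds the focus lever, with the barrel not turned (horizontal distance between post_mid and ring_mid below 0.098 m and value of joint focus_barrel between -0.175 and 0.175 rad), for 0.1 s.
2. the orange ring's white stripe is turned to the red mark (angle between the y axis of ring_mid and the y axis of red_mark, either way round below 0.2 rad), for 0.2 s.
At the end, for the whole second after the job is handed in: The orange ring's white stripe is within 0.2 rad (11 deg) of the red mark, the yellow post is within 8 mm of its stop (under 98 mm from the ring's axis), the focus barrel is at rest within 0.175 rad (10 deg) of its start, and the black ring's stripe is within 8 mm of where it was (all of step 1 and angle between the y axis of ring_mid and the y axis of red_mark, either way round below 0.2 rad and velocity of joint focus_barrel between -0.1 and 0.1 rad/s and distance of spare_tab from where it was at the start of the episode below 0.008 m); the robot touches nothing.
It fails at once if the focus barrel is turned by more than 0.26 rad (15 degrees) (value of joint focus_barrel above 0.26 rad or value of joint focus_barrel below -0.26 rad).
It fails at once if the black lock ring of the other camera is turned (its stripe moved by more than 8 mm) (distance of spare_tab from where it was at the start of the episode above 0.008 m).
It also fails if it takes over 43 s, if anything falls off the work surface, if the arm or the gripper's body presses on something with over 40 N, if the wrist force passes 120 N, or if a joint passes its speed limit or range.

### The arm

A 6-joint arm with a two-finger parallel gripper is mounted at the origin on the work surface. World frame = base frame: x ahead of the robot, y to its left, z up, the work surface at z = 0. Lengths are in m, angles in rad, forces in N, time in s.
With the tool pointing down it reaches from about 0.275 to 0.725 m from the base axis. Payload 15.9 kg.
Tool frame: the origin (TCP) lies at the very end of the fingers, on their centre line; the grasp point (between the pads) lies 19 mm behind it (manip.hold_point_z is the z of the grasp point in the tool frame, in m); z points along the fingers, y is the direction in which the jaws open and shut (so a half turn about z gives the same grasp; the last joint's range is limited). The gripper opens to 85 mm and grips with 20 to 120 N. Pads are 22 mm wide; open, the fingers measure 114 mm over their backs; the gripper's body (76 mm by 85 mm) begins 54 mm behind the grasp point. The pads swing forward as they close: fully open they stand 13 mm farther back than shut.
Start: joints at [1.269, 0.213, -0.034, 1.323, 0, 1.571], TCP at [0.149, 0.477, 0.231] pointing down, gripper open.
Joint ranges: [-2.98, 2.98], [-0.74, 1.72], [-1.14, 1.35], [-2.1, 2.04], [-1.57, 1.44], [-3.14, 3.14]. Speed limits (rad/s): [1.89, 1.89, 2.39, 2.57, 3.14, 3.14].

### API

Orientations are given as a unit quaternion [w, x, y, z].
In Python, from bench import manip gives the robot as it stands.
- The arm moves only by the tool apply_moves, never from a script. Its argument "increments" is a list of rows, each a list of 3 entries, a list of its own where there are three numbers: the finger opening in mm, from 0 to 85.4, then the shift along the tool's x, y, z in mm, then the turn about the tool's z in degrees. A call has 1 to 10 rows; each row shifts and turns the commanded pose from where the row before left it, along the tool's axes as they then stand; what a row does not reach is not made up. A row lasts 1/8 s, in which the tool goes at most 62.5 mm and 10.7 degrees, less where a joint would pass 70% of its speed; a pose out of reach is approached as far as the arm can. A call is refused whole if a number of a shift passes 62.5 or a number of a turn 10.7, either way. A call with a gripper value outside its range is refused whole. The fingers move at their own pace and stop on an object; the grip force is fixed at half the most. Time passes only in rows, so rows that do not move let the fingers close. It gives the time, the measured TCP pose, the force and the opening at its end, in the units of the state.
- manip.state(): the state, without advancing time (a new reading comes with each control period).
- manip.get_image(name): name is "side" or "top" or "wrist"; returns a dict with "frame" (420x560x3 uint8, red, green, blue), "camera_matrix" (3x3 intrinsics, pixels), "position" and "orientation" of the camera in the world. Camera axes: x right, y up, looking along -z (the intrinsics and any distortion apply to the point x, -y, -z); pixel columns grow to the right and rows downward; lengths in m; the calibration is good to about 2 mm. A picture is of the moment at which its call begins. There is no depth.
- manip.close_job(): hands the job in, once; it reports no verdict.
Trained networks look in the newest picture that a camera, given by its name, has taken for a name from the list of things; names that differ only in an ending like _2 or _b are one class to them, and where a whole thing is asked for, a point or a joint stands for the part that bears it (a point fixed in the world has none). Each returns a list of dicts, best first, with "p" (0 to 1); they miss things now and then, are a little off and sometimes report something else, mostly with a low value. They report only what shows in the picture. A call takes as long as a camera call.
- manip.masks_of(name, camera): "mask" (420x560 bool, what is visible of it) and "position" ([column, row] in pixels, amid what is visible of it).
- manip.spot_point(name, camera): "position" ([column, row] in pixels: a listed point, or the origin of a listed thing).
The state is a dict: "t": time; "joints": joint angles; "dq": joint speeds; "joint_torque": joint torques, N m; "eef_pos": TCP position; "eef_rot": TCP orientation; "ft_force": force on the tool from outside, world axes, zero at the start; "wrist_torque": the same for the moment, N m; "opening": finger opening in m.
Only numpy, scipy, OpenCV 4.12 (cv2) and the standard library are available. Lean on these libraries where they do the work, as an engineer would, in place of code of your own. Each camera call takes 0.05 s, during which the arm holds its last target. There are 200 camera calls.

## Working session

There is one attempt and no reset: what is moved stays moved. The work goes in short steps, Python scripts to look and compute and a tool call to move; the robot and the scene stay as the last step left them, time stands still between calls to the robot, and variables do not carry over. Pictures are saved under pics/ and viewed, about 8 in all and at most 12, crops included, and the job is handed in when it is done.

Besides the shell and the picture viewer there is one more tool, called after ">>>" as a command line: name --argument value ..., lists and objects as JSON in quotes. apply_moves: Moves the arm, as the interface text tells. Its arguments: {"type":"object","properties":{"increments":{"type":"array"}},"required":["increments"]}

```bash
mkdir -p pics
cat > h.py <<'E'
import numpy as np, cv2
from bench import manip
from scipy.spatial.transform import Rotation as R
def rot(q): return R.from_quat([q[1],q[2],q[3],q[0]]).as_matrix()
def ray(im,px):
    K=np.array(im["camera_matrix"]); d=np.linalg.inv(K)@[px[0],px[1],1]
    return np.array(im["position"]), rot(im["orientation"])@(d*[1,-1,-1])
def at_z(im,px,z):
    o,d=ray(im,px); return o+d*(z-o[2])/d[2]
def save(im,n,s=1): cv2.imwrite(f"pics/{n}.png",im["frame"][:,:,::-1])
E
python3 - <<'E'
from h import *
s=manip.state(); print(s["eef_pos"],s["eef_rot"],manip.hold_point_z)
ims=[]
for c in("top","side"):
    im=manip.get_image(c); ims.append(im["frame"])
    print(c,im["position"],rot(im["orientation"])[:,2].round(2))
    for n,z in(("ring_mid",.09),("red_mark",.036),("post_mid",.09),("spare_tab",.09)):
        for r in manip.spot_point(n,c)[:2]: print(n,r["p"],np.round(r["position"],1),at_z(im,r["position"],z).round(4))
        for r in manip.masks_of(n,c)[:2]: print("  mask",r["p"],np.round(r["position"],1),r["mask"].sum())
cv2.imwrite("pics/a.png",cv2.resize(ims[0],(784,588))[:,:,::-1])
cv2.imwrite("pics/b.png",cv2.resize(ims[1],(784,588))[:,:,::-1])
E
```

```text
[0.14854443 0.47703863 0.23080464] [-6.21366224e-05  1.50338958e-01  9.88634333e-01 -5.91706003e-04] -0.0187
top [ 0.37226162 -0.02917548  1.04340469] [-0.19 -0.    0.98]
ring_mid 0.78 [343.6 250. ] [ 0.4922 -0.1523  0.09  ]
red_mark 0.61 [359.8 246.8] [ 0.5047 -0.1897  0.036 ]
  mask 0.86 [333.5 241.3] 4572
post_mid 0.63 [324.6 189.9] [ 0.6014 -0.1219  0.09  ]
  mask 0.95 [322.5 198.2] 553
spare_tab 0.73 [178.2 229. ] [0.5329 0.1402 0.09  ]
  mask 0.91 [173.3 237.4] 371
side [ 0.09687776 -0.43818887  0.49894758] [-0.62 -0.57  0.54]
ring_mid 0.63 [320.9 272.3] [ 0.4788 -0.1623  0.09  ]
  mask 0.87 [320.  275.6] 648
red_mark 0.92 [338.9 296.6] [ 0.5021 -0.181   0.036 ]
  mask 0.82 [324.2 287.2] 6133
post_mid 0.9 [348.2 233.2] [ 0.5851 -0.1378  0.09  ]
  mask 0.85 [347.2 247. ] 638
spare_tab 0.84 [212.4 192.9] [0.5283 0.1376 0.09  ]
  mask 0.76 [205.3 197.3] 413
```

View pics/a.png

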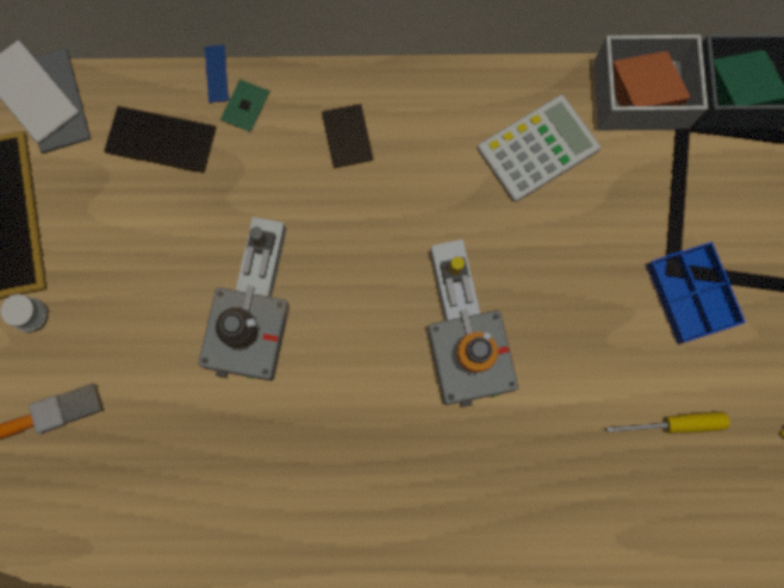

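View pics/b.png

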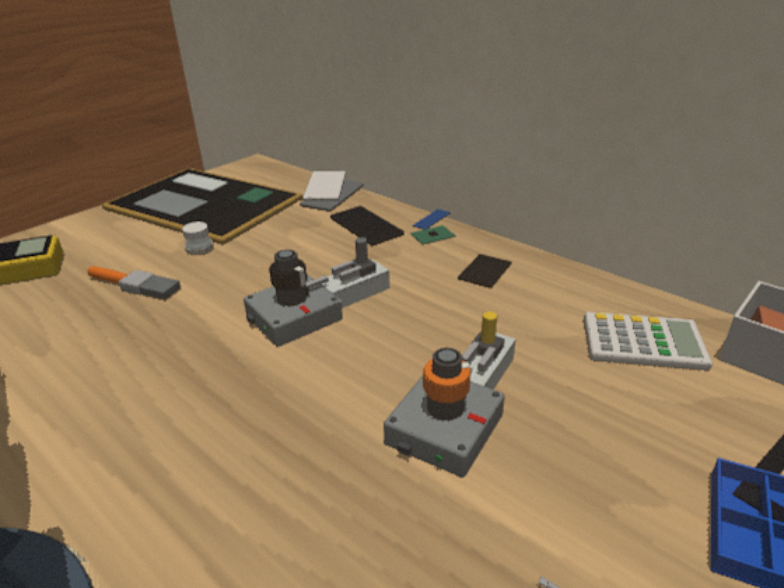

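Run:
```python
from h import *
P={}
ims={c:manip.get_image(c) for c in("top","side")}
for n in("ring_mid","red_mark","post_mid"):
    A=np.zeros((3,3));b=np.zeros(3)
    for c in ims:
        px=manip.spot_point(n,c)[0]["position"]; o,d=ray(ims[c],px); d/=np.linalg.norm(d); M=np.eye(3)-np.outer(d,d); A+=M;b+=M@o
        z={"ring_mid":.077,"red_mark":.036,"post_mid":.072}[n]; print(n,c,at_z(ims[c],px,z).round(4))
    print(n,np.linalg.solve(A,b).round(4))
```

```text
ring_mid top [ 0.4922 -0.1511  0.077 ]
ring_mid side [ 0.492  -0.1492  0.077 ]
ring_mid [ 0.4915 -0.1504  0.0782]
red_mark top [ 0.5007 -0.1932  0.036 ]
red_mark side [ 0.5034 -0.1788  0.036 ]
red_mark [ 0.4962 -0.1882  0.0483]
post_mid top [ 0.6102 -0.1258  0.072 ]
post_mid side [ 0.608  -0.1282  0.072 ]
post_mid [ 0.6109 -0.1262  0.0694]
```

>>> apply_moves --increments '[[85,[-44,-31,0],0],[85,[-44,-31,0],0],[85,[-44,-31,0],0],[85,[-44,-31,0],0],[85,[-44,-31,0],0],[85,[-44,-31,0],0],[85,[-44,-31,0],0],[85,[-44,-31,0],0],[85,[-44,-31,0],0],[85,[-44,-31,0],0]]'

```text
t: 2.55
eef_pos: [0.4775, 0.0489, 0.2314]
eef_rot: [0.0, 0.15, 0.989, 0.0]
ft_force: [0.4, 1.1, 0.2]
opening: 0.0851
```

>>> apply_moves --increments '[[60,[-44,-31,0],0],[60,[-44,-31,0],0],[60,[-44,-31,0],0],[60,[0,0,0],-9.5],[60,[0,0,0],-9.5],[60,[0,0,0],-9.4],[60,[0,0,0],0],[60,[0,0,0],0]]'

```text
t: 3.55
eef_pos: [0.5749, -0.0774, 0.2313]
eef_rot: [-0.0, -0.095, 0.995, 0.0]
ft_force: [-0.2, 0.7, 0.2]
opening: 0.0604
```

```bash
cat > look.py <<'E'
from h import *
import sys
s=manip.state(); M=rot(s["eef_rot"]); print("t",s["t"],"tcp",np.round(s["eef_pos"],4),"q",np.round(s["joints"],3),"F",np.round(s["ft_force"],1),"open",s["opening"])
print("heading y",np.degrees(np.arctan2(M[1,1],M[0,1])),"z",M[:,2].round(3))
im=manip.get_image("wrist"); W={}
for n,z in(("ring_mid",.077),("red_mark",.036),("post_mid",.072)):
    for r in manip.spot_point(n,"wrist")[:2]:
        p=at_z(im,r["position"],z); W.setdefault(n,p); print(n,r["p"],np.round(r["position"],1),p.round(4),"to tool mm",(1000*M.T@(p-s["eef_pos"])).round(1))
if len(sys.argv)>1: cv2.imwrite(f"pics/{sys.argv[1]}.png",cv2.resize(im["frame"],(784,588))[:,:,::-1])
E
python3 look.py c
```

```text
t 3.55 tcp [ 0.5749 -0.0774  0.2313] q [-0.134  0.383  0.197  1.384  0.    -0.324] F [-0.2  0.7  0.2] open 0.06043068906035354
heading y 100.89533144157824 z [-0.  0. -1.]
ring_mid 0.66 [227.5 216. ] [ 0.611 -0.124  0.077] to tool mm [-26.6 -52.6 154.3]
red_mark 0.79 [188.2  88.4] [ 0.5026 -0.1854  0.036 ] to tool mm [ 91.4 -92.4 195.3]
red_mark 0.19 [529.4 190.7] [0.5364 0.1827 0.036 ] to tool mm [-11.3 262.7 195.3]
post_mid 0.77 [224.9 213.3] [ 0.6104 -0.1274  0.072 ] to tool mm [-25.4 -55.8 159.3]
```

View pics/c.png

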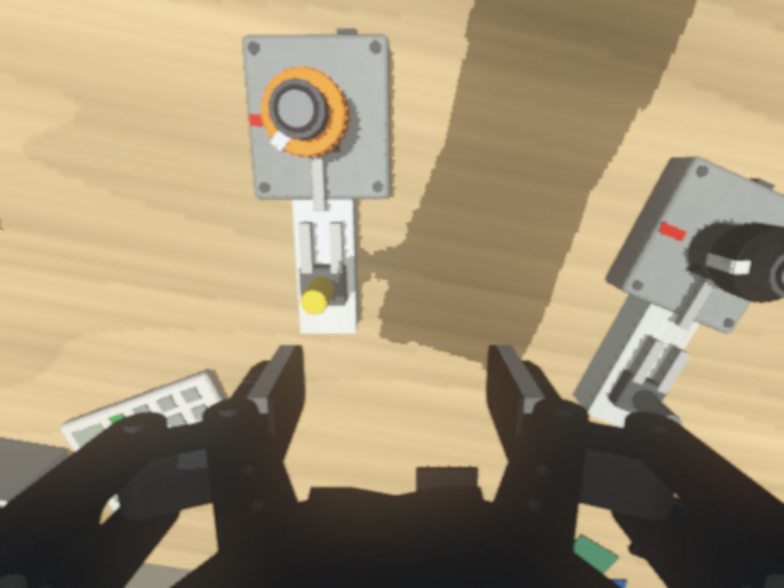

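>>> apply_moves --increments '[[60,[-12,-27,20],0],[60,[-13,-27,20],0],[60,[0,0,35],0],[60,[0,0,35],0],[60,[0,0,35],0],[60,[0,0,26],0],[60,[0,0,0],0],[60,[0,0,0],0]]'

```text
t: 4.75
eef_pos: [0.6105, -0.1257, 0.0615]
eef_rot: [0.001, -0.097, 0.995, -0.0]
ft_force: [-0.2, -0.8, 0.1]
opening: 0.0603
```

```bash
python3 look.py d
```

```text
t 4.75 tcp [ 0.6105 -0.1257  0.0615] q [-0.203  0.542  0.008  1.035 -0.    -0.397] F [-0.2 -0.8  0.1] open 0.0602948598706187
heading y 101.08878256856745 z [ 0.001 -0.    -1.   ]
post_mid 0.93 [282.1 267.8] [ 0.6089 -0.1265  0.072 ] to tool mm [  1.8  -0.4 -10.5]
```

View pics/d.png

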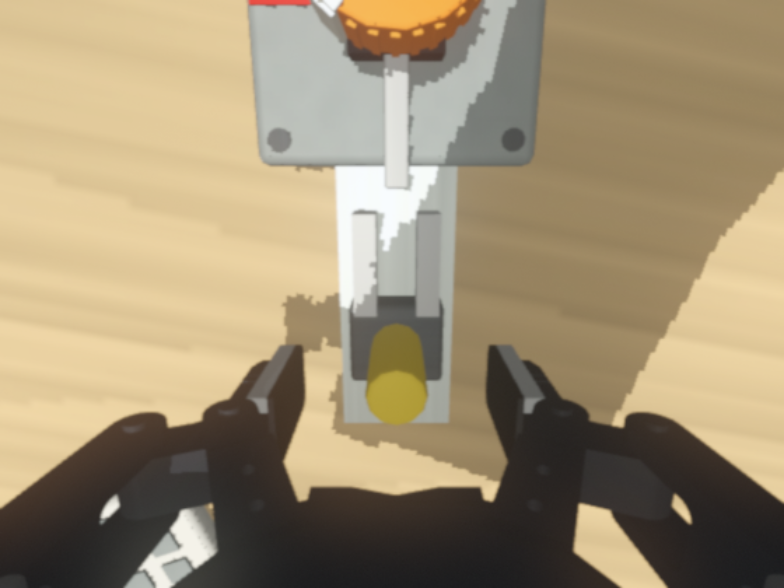

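>>> apply_moves --increments '[[5,[1,0,0],0],[5,[0,0,0],0],[5,[0,0,0],0],[5,[0,0,0],0],[5,[0,0,0],0],[5,[0,0,0],0],[5,[5,0,0],0],[5,[5,0,0],0],[5,[5,0,0],0],[5,[5,0,0],0]]'

```text
t: 6.2
eef_pos: [0.5893, -0.1297, 0.0606]
eef_rot: [0.0, -0.097, 0.995, -0.0]
ft_force: [2.2, 2.2, 4.9]
opening: 0.0161
```

>>> apply_moves --increments '[[5,[3,0,0],0],[5,[3,0,0],0],[5,[0,0,0],0]]'

```text
t: 6.58
eef_pos: [0.5831, -0.1309, 0.0605]
eef_rot: [0.0, -0.097, 0.995, -0.0]
ft_force: [0.1, 1.8, 7.4]
opening: 0.0167
```

```bash
python3 look.py e
```

```text
t 6.575 tcp [ 0.5831 -0.1309  0.0605] q [-0.221  0.494 -0.074  1.003 -0.    -0.415] F [0.1 1.8 7.4] open 0.016689170013337182
heading y 101.10296215302931 z [ 0. -0. -1.]
red_mark 0.73 [204.1  59.4] [ 0.4998 -0.1852  0.036 ] to tool mm [ 92.3 -37.3  24.5]
post_mid 0.81 [282.  270.3] [ 0.5822 -0.1315  0.072 ] to tool mm [  1.   -0.5 -11.5]
```

View pics/e.png

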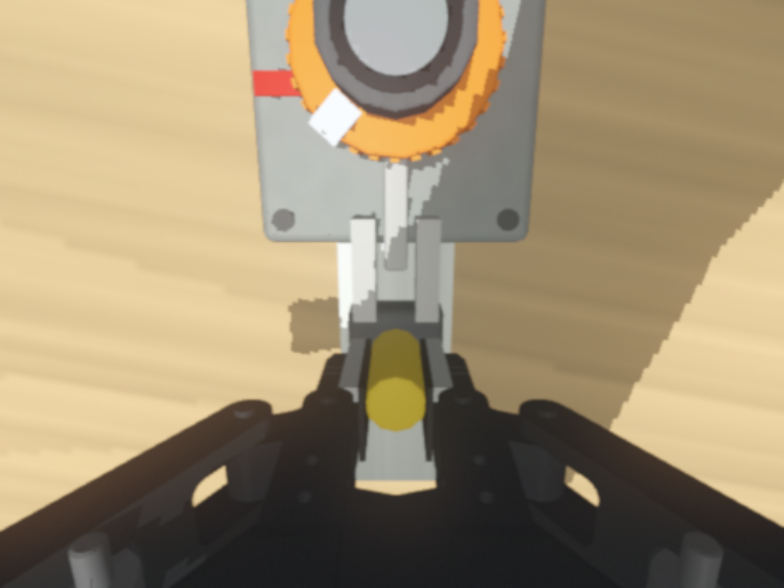

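>>> apply_moves --increments '[[5,[1,0,0],0],[5,[1,0,0],0],[5,[0,0,0],0]]'

```text
t: 7.15
eef_pos: [0.5821, -0.1311, 0.0607]
eef_rot: [0.001, -0.097, 0.995, 0.0]
ft_force: [5.8, 3.6, 3.4]
opening: 0.0163
```

>>> apply_moves --increments '[[5,[1,0,0],0],[5,[1,0,0],0],[5,[0,0,0],0]]'

```text
t: 7.52
eef_pos: [0.582, -0.1311, 0.0609]
eef_rot: [0.003, -0.097, 0.995, 0.0]
ft_force: [18.5, 5.5, -4.8]
opening: 0.016
```

>>> apply_moves --increments '[[5,[-3,0,0],0],[50,[0,0,0],0],[50,[0,0,0],0],[50,[0,0,0],0],[50,[0,0,0],0],[50,[0,0,-30],0],[50,[0,0,-35],0],[70,[0,0,-35],0],[70,[0,0,0],0],[70,[0,0,0],0]]'

```text
t: 8.78
eef_pos: [0.5822, -0.131, 0.1597]
eef_rot: [-0.0, -0.097, 0.995, 0.0]
ft_force: [-0.2, 0.4, -0.3]
opening: 0.0697
```

```bash
python3 look.py f
```

```text
t 8.775 tcp [ 0.5822 -0.131   0.1597] q [-0.221  0.434  0.092  1.229 -0.    -0.415] F [-0.2  0.4 -0.3] open 0.06967171843676614
heading y 101.10591442302983 z [-0.001  0.    -1.   ]
red_mark 0.97 [233.1  81.8] [ 0.5    -0.1859  0.036 ] to tool mm [ 91.2 -38.1 123.7]
post_mid 0.98 [280.3 207.6] [ 0.5814 -0.1329  0.072 ] to tool mm [ 1.1 -1.7 87.7]
```

View pics/f.png

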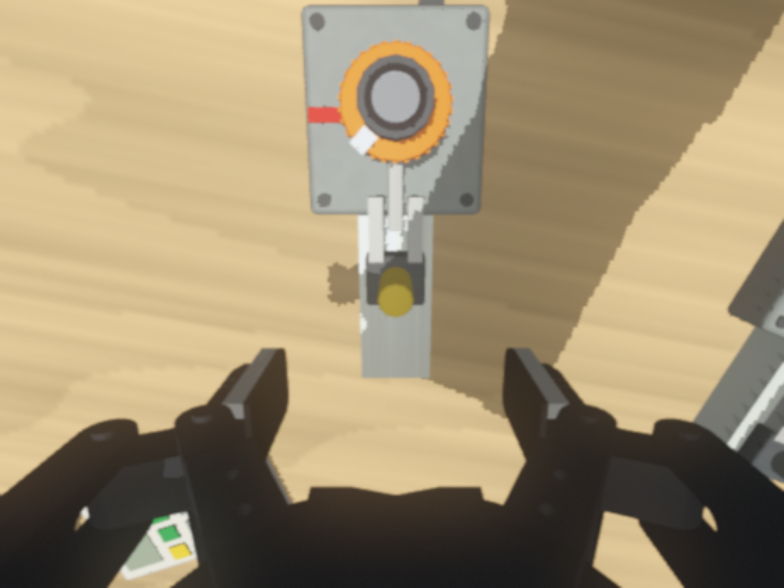

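```bash
cat > ring.py <<'E'
from h import *
s=manip.state(); M=rot(s["eef_rot"]); im=manip.get_image("wrist"); f=im["frame"]
hsv=cv2.cvtColor(f,cv2.COLOR_RGB2HSV)
# red mark (pixels), barrel top disc at z=.108 via outer dark rim -> use light disc
def big(m,near=None):
    n,l,st,c=cv2.connectedComponentsWithStats(m.astype(np.uint8)); k=1+np.argmax(st[1:,4]); return l==k
o=big((hsv[...,0]>8)&(hsv[...,0]<18)&(hsv[...,1]>170)&(hsv[...,2]>190))
h=cv2.convexHull(np.argwhere(o)[:,::-1].astype(np.int32))
box=np.zeros(f.shape[:2],np.uint8); cv2.fillConvexPoly(box,h,1); box=cv2.dilate(box,np.ones((5,5)))
W=np.array([at_z(im,p[0],.09) for p in h]); c,r=cv2.minEnclosingCircle((W[:,:2]*1000).astype(np.float32)); print("ring c,r",c,r)
w=big((box>0)&(f.min(2)>200)&(hsv[...,1]<30)); pw=np.argwhere(w)[:,::-1].mean(0); W=at_z(im,pw,.09)
ys=((hsv[...,0]<5)|(hsv[...,0]>175))&(hsv[...,1]>150)&(hsv[...,2]>120); rm=big(ys); pr=np.argwhere(rm)[:,::-1].mean(0); Rm=at_z(im,pr,.036)
print("stripe px",pw,w.sum(),W.round(4),"red",pr,rm.sum(),Rm.round(4))
for c2 in (np.array(c)/1000,np.array([.4937,-.149])):
    a=lambda p:np.degrees(np.arctan2(*(p[:2]-c2)[::-1])); print("c",c2.round(4),"stripe hd",a(W),"red hd",a(Rm),"cw needed",a(W)-a(Rm),"to tool",(1000*M.T@(np.append(c2,.077)-s["eef_pos"])).round(1))
E
python3 ring.py
```

```text
ring c,r (498.8840026855469, -127.29499053955078) 4.82501745223999Traceback (most recent call last):
  File "ring.py", line 11, in <module>
    w=big((box>0)&(f.min(2)>200)&(hsv[...,1]<30)); pw=np.argwhere(w)[:,::-1].mean(0); W=at_z(im,pw,.09)
  File "ring.py", line 6, in big
    n,l,st,c=cv2.connectedComponentsWithStats(m.astype(np.uint8)); k=1+np.argmax(st[1:,4]); return l==k
                                                                       ~~~~~~~~~^^^^^^^^^^
    return _wrapfunc(a, 'argmax', axis=axis, out=out, **kwds)
    return bound(*args, **kwds)
ValueError: attempt to get argmax of an empty sequence
```

```bash
sed -i 's/hsv\[...,1\]>170)&(hsv\[...,2\]>190)/hsv[...,1]>140)\&(hsv[...,2]>LO)/; s/f.min(2)>200)&(hsv\[...,1\]<30)/f.min(2)>185)\&(hsv[...,1]<35)/; s/^s=man/LO=150\ns=man/; s/>8)&(hsv\[...,0\]<18/>7)\&(hsv[...,0]<20/' ring.py
python3 - <<'E'
from h import *
f=manip.get_image("wrist")["frame"]; h=cv2.cvtColor(f,cv2.COLOR_RGB2HSV)
for c,r in((249,75),(312,75),(285,111),(259,100),(232,82),(280,117)): print(f[r,c],h[r,c])
E
python3 ring.py
```

```text
[236 177  86] [ 18 162 236]
[230 167  78] [ 18 169 230]
[236 177  88] [ 18 160 236]
[237 240 242] [102   5 242]
[230  91  79] [  2 167 230]
[179 161 144] [ 15  50 179]
ring c,r (493.23486328125, -149.21218872070312) 24.837312698364258
stripe px [259.23584906  99.50471698] 212 [ 0.5103 -0.1599  0.09  ] red [230.86597938  81.90206186] 194 [ 0.5003 -0.1875  0.036 ]
c [ 0.4932 -0.1492] stripe hd -32.119904132442194 red hd -79.55775174988399 cw needed 47.4378476174418 to tool [90.7 -0.9 82.8]
c [ 0.4937 -0.149 ] stripe hd -33.353294253880044 red hd -80.2853521593782 cw needed 46.93205790549816 to tool [90.2 -0.7 82.8]
```

>>> apply_moves --increments '[[80,[30,-1,0],0],[80,[30,0,0],0],[80,[30,0,0],0],[80,[0.5,0,0],0],[80,[0,0,25],0],[80,[0,0,30],0],[80,[0,0,30],0],[80,[0,0,17],0],[80,[0,0,0],0]]'

```text
t: 10.25
eef_pos: [0.4935, -0.149, 0.0572]
eef_rot: [-0.001, -0.097, 0.995, 0.0]
ft_force: [-0.4, -0.1, -0.5]
opening: 0.0801
```

>>> apply_moves --increments '[[35,[0,0,0],0],[35,[0,0,0],0],[35,[0,0,0],0],[35,[0,0,0],0],[35,[0,0,0],0],[35,[0,0,0],0]]'

```text
t: 11.0
eef_pos: [0.4945, -0.1486, 0.0596]
eef_rot: [0.001, -0.097, 0.995, 0.001]
ft_force: [-4.3, 9.7, 12.9]
opening: 0.0482
```

>>> apply_moves --increments '[[35,[0,0,0],5],[35,[0,0,0],6],[35,[0,0,0],6],[35,[0,0,0],6],[35,[0,0,0],6],[35,[0,0,0],6],[35,[0,0,0],6],[35,[0,0,0],6],[35,[0,0,0],0],[35,[0,0,0],0]]'

```text
t: 12.25
eef_pos: [0.4942, -0.1497, 0.0596]
eef_rot: [0.001, 0.308, 0.951, -0.0]
ft_force: [-5.5, 1.7, 12.7]
opening: 0.0484
```

Run:
```python
from h import *
s=manip.state();M=rot(s["eef_rot"]);print(np.degrees(np.arctan2(M[1,1],M[0,1])),s["eef_pos"],s["ft_force"],s["wrist_torque"],s["opening"])
```

```text
54.09774512181501 [ 0.49416647 -0.14966354  0.05963379] [-5.49727668  1.7486452  12.69968244] [-0.08865708  1.39035347 -0.09344695] 0.048425640921750356
```

>>> apply_moves --increments '[[80,[0,0,0],0],[80,[0,0,0],0],[80,[0,0,0],0],[80,[0,0,0],0],[80,[0,0,0],0],[80,[0,0,-20],0],[80,[0,0,-40],0],[80,[0,0,-40],0],[80,[0,0,0],0]]'

```text
t: 13.38
eef_pos: [0.4954, -0.1499, 0.1611]
eef_rot: [0.002, 0.308, 0.951, 0.0]
ft_force: [-0.9, -0.5, -0.8]
opening: 0.0799
```

>>> apply_moves --increments '[[80,[0,0,0],-9.4],[80,[0,0,0],-9.4],[80,[0,0,0],-9.4],[80,[0,0,0],-9.4],[80,[0,0,0],-9.4],[80,[-30,0,0],0],[80,[-30,0,0],0],[80,[-30,0,0],0],[80,[0,0,0],0],[80,[0,0,0],0]]'

```text
t: 14.62
eef_pos: [0.5814, -0.132, 0.1574]
eef_rot: [-0.001, -0.097, 0.995, 0.0]
ft_force: [-0.4, 0.6, 0.1]
opening: 0.08
```

```bash
python3 ring.py; python3 look.py g
```

```text
ring c,r (493.21173095703125, -149.13392639160156) 24.83954429626465
stripe px [248.7638191   74.80904523] 199 [ 0.4968 -0.1695  0.09  ] red [231.17613636  83.23295455] 176 [ 0.5005 -0.1879  0.036 ]
c [ 0.4932 -0.1491] stripe hd -79.94201343699233 red hd -79.30371823518388 cw needed -0.6382952018084467 to tool [89.7  0.2 80.6]
c [ 0.4937 -0.149 ] stripe hd -81.33392829393246 red hd -80.03647689536291 cw needed -1.2974513985695495 to tool [89.2  0.2 80.6]
t 14.675 tcp [ 0.5813 -0.1321  0.1578] q [-0.223  0.434  0.087  1.225 -0.    -0.417] F [ 0.3 -0.1  0.4] open 0.0800240896751546
heading y 101.09529199052078 z [-0.001  0.    -1.   ]
red_mark 0.86 [233.9  84.4] [ 0.5009 -0.1859  0.036 ] to tool mm [ 89.1 -37.3 121.9]
post_mid 0.77 [284.3 213.5] [ 0.5838 -0.1304  0.072 ] to tool mm [-2.9  1.2 85.8]
```

View pics/g.png

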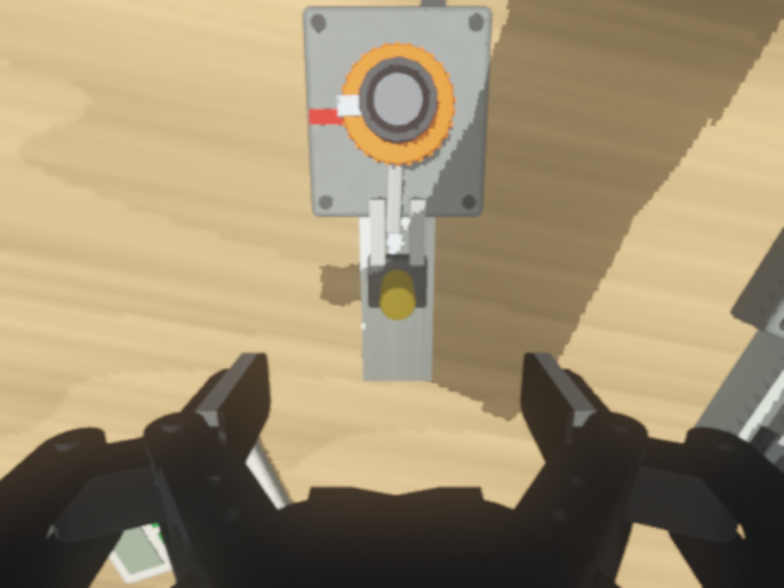

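The stripe at (349,104) lines up with the red mark at (325,117); the offset is perspective from their heights. The post at (397,300) is fully in, the lever is still between the tines, and the gripper is clear.

```bash
python3 -c "
from bench import manip
print(manip.close_job())"
```

```text
the job is handed in; nothing more can be done
None
```

The job is done and handed in at about 14.7 s of the 43 s allowed.

- **Post:** I gripped the yellow post and slid it in until it met its stop, where the push force rose to 18 N. That put it about 90 mm from the ring's axis.
- **Ring:** I gripped the orange ring across from above, turned it 47° clockwise, let go and backed off above it.

**Last checks:**
- The stripe is about 1° from the red mark by image measurement, against a limit of 11°.
- The post is still in. The network's last fix puts it about 92 mm from the axis, roughly 2 mm more than just after the slide, which is within its scatter.
- The lever sits between the tines and looks only very slightly turned, within the fork's play. I had no direct reading of the barrel angle.
- The gripper is open and clear, with forces near zero.
- I did not re-measure the black ring at the end; nothing came near it while the arm was low.

The ring detector once reported the yellow post as `ring_mid`. I rejected that and used the other views and my own colour measurement instead.

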